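# Line up the pigment bottles by height

### The job

Set the four amber pigment bottles out on the wooden board for the make-up artist: one standing upright in the middle of each cork spot, lined up in order of height. The shortest goes on the spot next to the steel brush cup, and they get taller along the row, with the tallest on the spot next to the tape roll.

Things in the scene. Friction and masses are not known exactly. Their poses are not given: they have to be found in the camera images.
- b_a_mid (a point): shortest of the four pigment bottles: amber glass cylinder with a blank white paper label and a narrower black cap, 30 mm in diameter (straight glass for the lower two thirds), 52 mm tall over the cap. Loose, stands upright on the table. The point is its centre, half-way up (26 mm above its underside); z is its axis, up.
- b_b_mid (a point): second shortest of the four pigment bottles: amber glass cylinder with a blank white paper label and a narrower black cap, 36 mm in diameter (straight glass for the lower two thirds), 69 mm tall over the cap. Loose, stands upright on the table. The point is its centre, half-way up (34.5 mm above its underside); z is its axis, up.
- b_c_mid (a point): second tallest of the four pigment bottles: amber glass cylinder with a blank white paper label and a narrower black cap, 42 mm in diameter (straight glass for the lower two thirds), 87 mm tall over the cap. Loose, stands upright on the table. The point is its centre, half-way up (43.5 mm above its underside); z is its axis, up.
- b_d_mid (a point): tallest of the four pigment bottles: amber glass cylinder with a blank white paper label and a narrower black cap, 48 mm in diameter (straight glass for the lower two thirds), 106 mm tall over the cap. Loose, stands upright on the table. The point is its centre, half-way up (53 mm above its underside); z is its axis, up.
- board: fixed flat dark wooden board lying on the table, 100 x 540 mm, 15 mm thick; origin at the centre of its underside, on the table; its y axis runs along its length (along the row of spots), x across it. Its position and small turn vary.
- spot_p: one of four identical round cork spots, 66 mm in diameter and 3 mm thick, fixed on the board in a straight row down its middle, 90 mm from centre to centre; which letter is where along the row changes from start to start. Origin at the centre of its underside, on the board (15 mm above the table), so its top is 18 mm above the table.
- spot_q: one of four identical round cork spots, 66 mm in diameter and 3 mm thick, fixed on the board in a straight row down its middle, 90 mm from centre to centre; which letter is where along the row changes from start to start. Origin at the centre of its underside, on the board (15 mm above the table), so its top is 18 mm above the table.
- spot_r: one of four identical round cork spots, 66 mm in diameter and 3 mm thick, fixed on the board in a straight row down its middle, 90 mm from centre to centre; which letter is where along the row changes from start to start. Origin at the centre of its underside, on the board (15 mm above the table), so its top is 18 mm above the table.
- spot_s: one of four identical round cork spots, 66 mm in diameter and 3 mm thick, fixed on the board in a straight row down its middle, 90 mm from centre to centre; which letter is where along the row changes from start to start. Origin at the centre of its underside, on the board (15 mm above the table), so its top is 18 mm above the table.
- brush_cup: small round steel cup, 50 mm across and 55 mm tall, with three short brush handles sticking out to 92 mm above its foot; fixed on the board at one end of the row, 90 mm beyond the centre of the last spot. A pale roll of tape (84 mm across, 24 mm tall) is fixed at the other end in the same way; they swap ends. Origin at the centre of its underside, on the board.

How it is judged:
At the end, for the whole second after the job is handed in: Every bottle upright (within 0.1 rad) and at rest on its own cork spot, centred within 12 mm along and across the board and within 6 mm of the right height: the shortest on the spot nearest the brush cup, then in order of height to the tallest on the farthest (((y of brush_cup in the frame of board above 0 m and y of b_a_mid in the frame of board between 0.123 and 0.147 m and y of b_b_mid in the frame of board between 0.033 and 0.057 m and y of b_c_mid in the frame of board between -0.057 and -0.033 m and y of b_d_mid in the frame of board between -0.147 and -0.123 m) or (y of brush_cup in the frame of board below 0 m and y of b_a_mid in the frame of board between -0.147 and -0.123 m and y of b_b_mid in the frame of board between -0.057 and -0.033 m and y of b_c_mid in the frame of board between 0.033 and 0.057 m and y of b_d_mid in the frame of board between 0.123 and 0.147 m)) and x of b_a_mid in the frame of board between -0.012 and 0.012 m and z of b_a_mid in the frame of board between 0.038 and 0.05 m and angle between each of b_a_mid, b_b_mid, b_c_mid, b_d_mid's own z axis and vertical below 0.1 rad and linear speed of each of b_a, b_b, b_c, b_d below 0.02 m/s and x of b_b_mid in the frame of board between -0.012 and 0.012 m and z of b_b_mid in the frame of board between 0.0465 and 0.0585 m and x of b_c_mid in the frame of board between -0.012 and 0.012 m and z of b_c_mid in the frame of board between 0.0555 and 0.0675 m and x of b_d_mid in the frame of board between -0.012 and 0.012 m and z of b_d_mid in the frame of board between 0.065 and 0.077 m); the robot touches nothing.
It also fails if it takes over 106 s, if anything falls off the work surface, if the arm or the gripper's body presses on something with over 40 N, if the wrist force passes 120 N, or if a joint passes its speed limit or range.

### The arm

A 7-joint arm with a two-finger parallel gripper is mounted at the origin on the work surface. World frame = base frame: x ahead of the robot, y to its left, z up, the work surface at z = 0. Lengths are in m, angles in rad, forces in N, time in s.
With the tool pointing down it reaches from about 0.4 to 0.875 m from the base axis. Payload 19.3 kg.
Tool frame: the origin (TCP) lies midway between the tips of the shut fingers; the grasp point (between the pads) lies 19 mm behind it; z points along the fingers, y is the direction in which the jaws open and shut (so a half turn about z gives the same grasp; the last joint's range is limited). The gripper opens to 85 mm and grips with 20 to 120 N. Pads are 22 mm wide; open, the fingers measure 114 mm over their backs; the gripper's body (76 mm by 85 mm) begins 54 mm behind the grasp point. The pads swing forward as they close: fully open they stand 13 mm farther back than shut.
Start: joints at [-1.252, 0.521, -0.036, 1.599, 0.021, 1.021, -0.113], TCP at [0.237, 0.578, 0.231] pointing down, gripper open.
Joint ranges: [-2.91, 2.91], [-0.3, 2.13], [-1.5, 1.42], [0.17, 2.43], [-1.26, 4.41], [0.16, 1.93], [-2.52, 2.52]. Speed limits (rad/s): [1.89, 1.89, 2.39, 2.39, 3.01, 3.01, 3.01].

### API

Orientations are given as [roll, pitch, yaw] about the fixed x, y, z axes, in that order (R = Rz(yaw) Ry(pitch) Rx(roll)).
In Python, from workcell import bot, eyes gives the robot as it stands. The module is installed in compiled form; this text tells all that it offers.
- The arm moves only by the shell command python3 -m jog 'ROWS' [FORCE]. ROWS is JSON, a list of rows, each an object with "delta_pos": the shift along the world's x, y, z in mm, a list of three; "spin": the turn about the world's z in rad; "claw": the closure, from 0 (fully open) to 1 (shut). In form: [{"delta_pos": [tx, ty, tz], "spin": spin, "claw": claw}, ...]. A call has 1 to 8 rows; each row is the pose to reach, as a shift and turn from the pose measured when the call began; what a row does not reach only later rows make up. A row lasts 1/10 s, in which the tool goes at most 50 mm and 8.59 degrees, less where a joint would pass 70% of its speed; a pose out of reach is approached as far as the arm can. A call with a gripper value outside its range is refused whole. The fingers move at their own pace and stop on an object; FORCE is the grip in N (left out, the last holds). Time passes only in rows, so rows that repeat a pose let the fingers close. It gives the time, the measured TCP pose, the force and the opening at its end, in the units of the state.
- bot.observe(): the state, without advancing time (a new reading comes with each control period).
- eyes.grab_frame(name): name is "scene" or "top" or "wrist"; returns the picture (384x512x3 uint8, blue, green, red); there is no depth.
- eyes.camera_params(name): a dict with "fx", "fy", "cx", "cy" (pixels), "origin" and "attitude" of the camera in the world. Camera axes: x right, y up, looking along -z (the intrinsics and any distortion apply to the point x, -y, -z); pixel columns grow to the right and rows downward; lengths in m; the calibration is good to about 2 mm. A picture is of the moment at which its call begins: read the wrist's pose just before it. camera_params takes no time and is no camera call; for the wrist camera it gives the pose at the moment of the call.
- bot.job_done(): hands the job in, once; it reports no verdict.
The state is a dict: "clock": time; "qpos": joint angles; "qd": joint speeds; "joint_efforts": joint torques, N m; "position": TCP position; "tool_rot": TCP orientation; "force": force on the tool from outside, world axes, zero at the start; "moment": the same for the moment, N m; "grip_width": finger opening in m.
Only numpy, scipy, OpenCV 4.12 (cv2) and the standard library are available. Lean on these libraries where they do the work, as an engineer would, in place of code of your own. Each camera call takes 0.05 s, during which the arm holds its last target. There are 200 camera calls.

## Working session

There is one attempt and no reset: what is moved stays moved. The work goes in short steps, Python scripts to look and compute and a shell command to move; the robot and the scene stay as the last step left them, time stands still between calls to the robot, and variables do not carry over. Pictures are saved under pics/ and viewed, about 12 in all and at most 16, crops included, and the job is handed in when it is done.

```bash
mkdir -p pics; python3 - <<'E'
from workcell import bot, eyes
import cv2
for n in("top","scene"):
    cv2.imwrite(f"pics/{n}0.png",eyes.grab_frame(n)); print(n,eyes.camera_params(n))
print(bot.observe())
E
```

```text
top {'fx': 451.6164970598425, 'fy': 451.6164970598425, 'cx': 252.8544654395325, 'cy': 195.42485041060485, 'origin': array([0.45352247, 0.00638701, 0.88181221]), 'attitude': array([ 0.1212439 ,  0.0169696 , -1.59069585])}
scene {'fx': 448.129633586342, 'fy': 448.129633586342, 'cx': 253.99702803872032, 'cy': 189.19489294949756, 'origin': array([ 1.02887599, -0.03169266,  0.73918979]), 'attitude': array([ 0.60890212, -0.00319816,  1.47123149])}
{'clock': 0.1, 'qpos': array([-1.25220428,  0.52194587, -0.0363072 ,  1.59994255,  0.0211736 ,
        1.02109394, -0.11282494]), 'qd': array([-0.00194282, -0.00157604,  0.00015695, -0.00180812,  0.00021125,
       -0.00038665, -0.00059989]), 'joint_efforts': array([ 2.44640949e-03, -9.28488636e+01,  1.98331788e+00, -3.70538270e+01,
        1.80688634e-02,  5.29280558e-03,  1.39703656e-05]), 'position': array([0.23684172, 0.57806518, 0.23079185]), 'tool_rot': array([-3.14058851e+00,  5.76203827e-05,  2.75273321e+00]), 'force': array([1.01549887, 0.12702285, 0.20480056]), 'moment': array([ 5.94799640e-05,  1.55842784e-02, -1.31551526e-02]), 'grip_width': 0.08527080297489621}
```

View pics/top0.png

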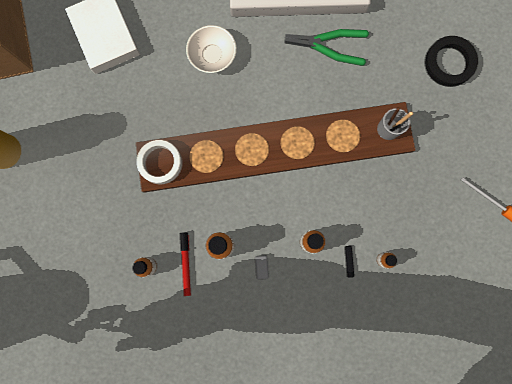

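View pics/scene0.png

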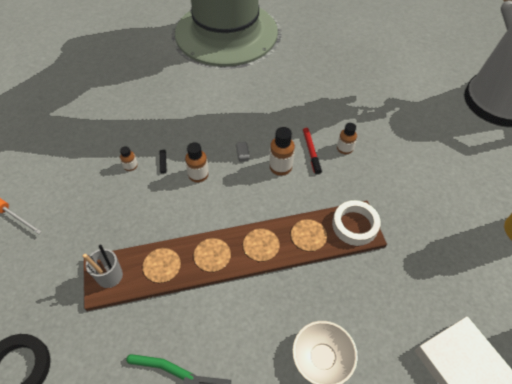

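```bash
cat > h.py <<'E'
import numpy as np, cv2
from workcell import bot, eyes
from scipy.spatial.transform import Rotation as R
def px2w(name,u,v,z,P=None):
    P=P or eyes.camera_params(name)
    d=R.from_euler('xyz',P['attitude']).apply([(u-P['cx'])/P['fx'],-(v-P['cy'])/P['fy'],-1])
    o=P['origin']; return o+d*(z-o[2])/d[2]
E
python3 - <<'E'
from h import *
im=cv2.imread('pics/top0.png'); sc=cv2.imread('pics/scene0.png')
H=dict(a=.052,b=.069,c=.087,d=.106)
def blob(im,u,v,r=12,t=45):
    w=im[v-r:v+r+1,u-r:u+r+1].max(2)<t
    n,l,s,c=cv2.connectedComponentsWithStats(w.astype(np.uint8))
    k=1+np.argmax(s[1:,4]); return c[k]+[u-r,v-r],s[k]
for n,u,v,us,vs in(("b",141,267,350,129),("d",218,245,283,134),("c",313,241,194,149),("a",390,260,125,152)):
    c,s=blob(im,u,v); c2,s2=blob(sc,us,vs)
    print(n,c.round(1),s[2:],px2w('top',*c,H[n]).round(4),'scene',c2.round(1),s2[2:],px2w('scene',*c2,H[n]-.006).round(4))
pts=[]
hsv=cv2.cvtColor(im,cv2.COLOR_BGR2HSV)
for u,v in((343,136),(297,142),(252,150),(207,156)):
    m=np.zeros(im.shape[:2],np.uint8);cv2.circle(m,(u,v),24,1,-1)
    m&=((im[...,2]>150)).astype(np.uint8)
    (c,rad)=cv2.minEnclosingCircle(cv2.findNonZero(cv2.morphologyEx(m,cv2.MORPH_OPEN,np.ones((3,3)))))
    p=px2w('top',*c,.018);pts.append(p);print(np.round(c,1),round(rad,1),p.round(4))
pts=np.array(pts);k=np.arange(4)
f=np.polyfit(k,pts[:,:2],1);print('fit',[ (f[1]+f[0]*i).round(4) for i in k],np.hypot(*f[0]))
A=np.hstack([cv2.resize(im[225:285,120:250],None,fx=3,fy=3),cv2.resize(im[225:285,290:420],None,fx=3,fy=3)])
B=cv2.resize(sc[105:205,100:360],(780,300))
cv2.imwrite('pics/c1.png',np.vstack([A,B]))
E
```

```text
b [139.6 267.1] [ 14  13 145] [0.4283 0.2231 0.069 ] scene [349.5 129.2] [11 12 95] [0.4309 0.2251 0.063 ]
d [217.4 244.8] [ 18  18 256] [0.4645 0.0799 0.106 ] scene [282.8 136.9] [ 16  20 252] [0.4707 0.0809 0.1   ]
c [315.  240.9] [ 16  15 187] [ 0.4683 -0.0891  0.087 ] scene [194.1 150.7] [ 13  17 178] [ 0.4725 -0.0886  0.081 ]
a [391.  260.1] [11 11 98] [ 0.4316 -0.2292  0.052 ] scene [125.1 151.5] [ 9 10 62] [ 0.4316 -0.229   0.046 ]
[342.3 135.5] 17.0 [ 0.673  -0.1581  0.018 ]
[296.9 142.1] 16.7 [ 0.662  -0.0692  0.018 ]
[251.3 148.8] 16.7 [0.6507 0.0203 0.018 ]
[206. 156.] 16.6 [0.6386 0.1088 0.018 ]
fit [array([ 0.6733, -0.1581]), array([ 0.6618, -0.069 ]), array([0.6503, 0.02  ]), array([0.6389, 0.109 ])] 0.08974436157934271
```

View pics/c1.png

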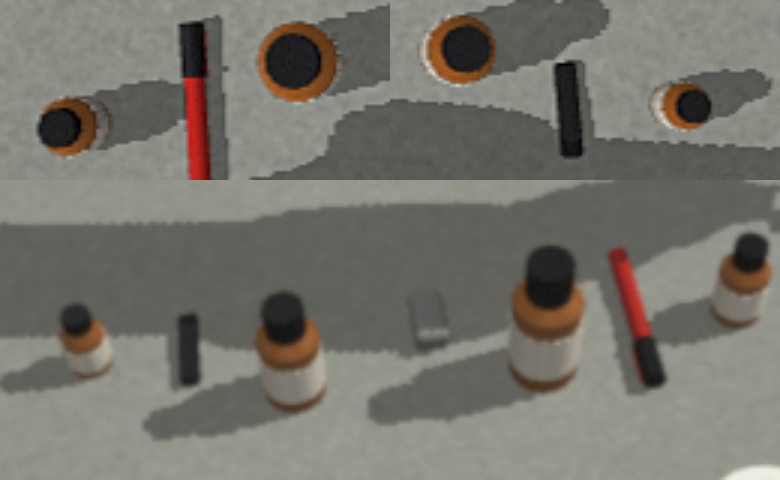

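```bash
python3 - <<'E'
from h import *
print(px2w('scene',495,115,0),px2w('scene',510,10,.2), px2w('scene',511,228,0), px2w('top',5,150,0))
P=eyes.camera_params('scene')
for q in ([.237,.578,.231],[.237,.578,.1],[.237,.578,.4]):
    c=R.from_euler('xyz',P['attitude']).inv().apply(np.array(q)-P['origin']); print(P['cx']-P['fx']*c[0]/c[2],P['cy']+P['fy']*c[1]/c[2])
E
```

```text
[3.64509161e-01 5.88977305e-01 1.11022302e-16] [0.26219841 0.57153976 0.2       ] [6.53157837e-01 4.99062287e-01 1.11022302e-16] [0.6642022 0.5157191 0.       ]
515.0292308247951 -11.37536178049956
487.10048389907604 43.15210922174927
562.6500809165093 -104.34926173328142
```

```bash
python3 -m jog '[{"delta_pos":[0,0,50],"spin":0,"claw":0},{"delta_pos":[0,-20,90],"spin":0,"claw":0},{"delta_pos":[0,-65,90],"spin":-0.15,"claw":0},{"delta_pos":[0,-110,90],"spin":-0.3,"claw":0},{"delta_pos":[10,-160,90],"spin":-0.45,"claw":0},{"delta_pos":[30,-205,90],"spin":-0.6,"claw":0},{"delta_pos":[60,-245,80],"spin":-0.75,"claw":0},{"delta_pos":[90,-285,70],"spin":-0.9,"claw":0}]' 40; python3 -c "
from workcell import bot;print(bot.observe())"
```

```text
clock: 0.9
position: [0.3261, 0.2931, 0.3013]
tool_rot: [-3.141, -0.001, 1.847]
force: [0.9, 0.7, -0.3]
grip_width: 0.085
{'clock': 0.9, 'qpos': array([-1.06467257,  0.1368757 ,  0.22238893,  1.97943732, -0.03617772,
        1.02862295, -0.54914662]), 'qd': array([ 0.59207336, -0.00142959,  0.55321133,  0.30540779, -0.08662217,
       -0.28532673, -0.31055093]), 'joint_efforts': array([ -9.00982708, -54.421345  ,  -2.57940352, -37.10613012,
         0.20784447,   1.3950929 ,   0.7672531 ]), 'position': array([0.32605195, 0.29305808, 0.30134045]), 'tool_rot': array([-3.14134806e+00, -8.97171033e-04,  1.84728102e+00]), 'force': array([ 0.85648761,  0.74267729, -0.27883599]), 'moment': array([ 0.02371838, -0.10493129, -0.0224615 ]), 'grip_width': 0.08499965660770538}
```

```bash
python3 -m jog '[{"delta_pos":[25,-37,-5],"spin":-0.1,"claw":0},{"delta_pos":[50,-75,-20],"spin":-0.148,"claw":0},{"delta_pos":[75,-113,-35],"spin":-0.148,"claw":0},{"delta_pos":[100,-150,-50],"spin":-0.148,"claw":0},{"delta_pos":[125,-188,-70],"spin":-0.148,"claw":0},{"delta_pos":[140,-213,-85],"spin":-0.148,"claw":0},{"delta_pos":[140,-213,-95],"spin":-0.148,"claw":0},{"delta_pos":[140,-213,-95],"spin":-0.148,"claw":0}]'; python3 - <<'E'
from h import *
P=eyes.camera_params('wrist');cv2.imwrite('pics/w1.png',eyes.grab_frame('wrist'));print(P)
q=np.array([.4655,.08,.106]);c=R.from_euler('xyz',P['attitude']).inv().apply(q-P['origin']); print(P['cx']-P['fx']*c[0]/c[2],P['cy']+P['fy']*c[1]/c[2])
E
```

```text
clock: 1.7
position: [0.4654, 0.0795, 0.2051]
tool_rot: [-3.139, -0.0, 1.698]
force: [0.1, 0.5, 0.4]
grip_width: 0.0853
{'fx': 299.20711404831843, 'fy': 299.20711404831843, 'cx': 253.7182580949679, 'cy': 190.06588509794003, 'origin': array([0.45807521, 0.14671107, 0.34754328]), 'attitude': array([-0.2737894 ,  0.00277663,  0.12660549])}
253.25589628936288 189.23690925920718
```

View pics/w1.png

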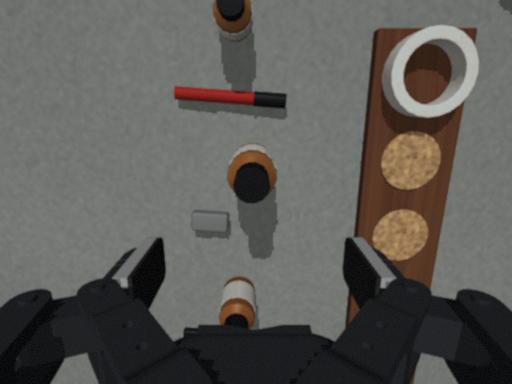

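```bash
python3 -m jog '[{"delta_pos":[0,1,-45],"spin":0,"claw":0},{"delta_pos":[0,1,-90],"spin":0,"claw":0},{"delta_pos":[0,1,-130],"spin":0,"claw":0},{"delta_pos":[0,1,-155],"spin":0,"claw":0},{"delta_pos":[0,1,-167],"spin":0,"claw":0},{"delta_pos":[0,1,-167],"spin":0,"claw":0},{"delta_pos":[0,1,-167],"spin":0,"claw":1},{"delta_pos":[0,1,-167],"spin":0,"claw":1}]' 40; python3 -m jog '[{"delta_pos":[0,0,0],"spin":0,"claw":1},{"delta_pos":[0,0,0],"spin":0,"claw":1},{"delta_pos":[0,0,0],"spin":0,"claw":1},{"delta_pos":[0,0,0],"spin":0,"claw":1},{"delta_pos":[0,0,0],"spin":0,"claw":1},{"delta_pos":[0,0,0],"spin":0,"claw":1}]'; python3 - <<'E'
from h import *
P={'fx': 299.20711404831843, 'fy': 299.20711404831843, 'cx': 253.7182580949679, 'cy': 190.06588509794003, 'origin': np.array([0.45807521, 0.14671107, 0.34754328]), 'attitude': np.array([-0.2737894 ,  0.00277663,  0.12660549])}
print(px2w('',411,160,.018,P),px2w('',400,235,.018,P))
E
```

```text
clock: 2.55
position: [0.4663, 0.0818, 0.0403]
tool_rot: [3.141, -0.001, 1.7]
force: [-0.1, -0.3, 0.5]
grip_width: 0.0593
clock: 3.15
position: [0.4668, 0.082, 0.0411]
tool_rot: [3.14, -0.002, 1.7]
force: [-1.8, 0.4, 12.5]
grip_width: 0.0474
[0.63779252 0.11140166 0.018     ] [0.6489279  0.02173268 0.018     ]
```

```bash
python3 -m jog '[{"delta_pos":[0,0,30],"spin":0,"claw":1},{"delta_pos":[0,0,60],"spin":0,"claw":1},{"delta_pos":[40,7,60],"spin":0,"claw":1},{"delta_pos":[80,14,60],"spin":0,"claw":1},{"delta_pos":[120,21,60],"spin":0,"claw":1},{"delta_pos":[155,26,60],"spin":0,"claw":1},{"delta_pos":[171,28,60],"spin":0,"claw":1},{"delta_pos":[171,28,55],"spin":0,"claw":1}]'; python3 -c "
from h import *;P=eyes.camera_params('wrist');cv2.imwrite('pics/w2.png',eyes.grab_frame('wrist'));print(P);print(bot.observe()['position'])"
```

```text
clock: 3.95
position: [0.6397, 0.1102, 0.0961]
tool_rot: [3.138, -0.001, 1.7]
force: [-1.5, -0.8, -1.4]
grip_width: 0.0474
{'fx': 299.20711404831843, 'fy': 299.20711404831843, 'cx': 253.7182580949679, 'cy': 190.06588509794003, 'origin': array([0.63140116, 0.17704088, 0.23861706]), 'attitude': array([-0.27267257, -0.00337466,  0.12834566])}
[0.63766759 0.10987582 0.09483937]
```

View pics/w2.png

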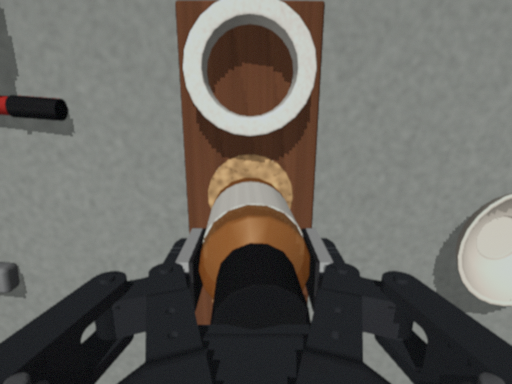

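```bash
python3 -m jog '[{"delta_pos":[0,0,-12],"spin":0,"claw":1},{"delta_pos":[0,0,-24],"spin":0,"claw":1},{"delta_pos":[0,0,-31],"spin":0,"claw":1},{"delta_pos":[0,0,-34],"spin":0,"claw":1},{"delta_pos":[0,0,-34],"spin":0,"claw":1},{"delta_pos":[0,0,-34],"spin":0,"claw":1}]'
```

```text
clock: 4.6
position: [0.6379, 0.1099, 0.0611]
tool_rot: [3.14, -0.001, 1.7]
force: [-0.4, -1.0, -0.8]
grip_width: 0.0472
```

```bash
python3 -m jog '[{"delta_pos":[0,0,-1],"spin":0,"claw":1},{"delta_pos":[0,0,-2],"spin":0,"claw":1},{"delta_pos":[0,0,-2],"spin":0,"claw":1},{"delta_pos":[0,0,-2],"spin":0,"claw":1}]'; python3 -m jog '[{"delta_pos":[0,0,0],"spin":0,"claw":0.3},{"delta_pos":[0,0,0],"spin":0,"claw":0.2},{"delta_pos":[0,0,0],"spin":0,"claw":0.1},{"delta_pos":[0,0,0],"spin":0,"claw":0},{"delta_pos":[0,0,0],"spin":0,"claw":0}]'
```

```text
clock: 5.0
position: [0.638, 0.1099, 0.0593]
tool_rot: [3.14, -0.001, 1.7]
force: [0.8, 0.1, -0.5]
grip_width: 0.0472
clock: 5.5
position: [0.638, 0.1099, 0.0594]
tool_rot: [3.14, -0.001, 1.7]
force: [0.5, -0.4, -0.6]
grip_width: 0.0852
```

```bash
python3 -m jog '[{"delta_pos":[0,0,40],"spin":0,"claw":0},{"delta_pos":[0,0,85],"spin":0,"claw":0},{"delta_pos":[-10,-12,120],"spin":0,"claw":0},{"delta_pos":[-40,-48,120],"spin":0,"claw":0},{"delta_pos":[-72,-86,120],"spin":0,"claw":0},{"delta_pos":[-104,-124,120],"spin":0,"claw":0},{"delta_pos":[-136,-162,120],"spin":0,"claw":0},{"delta_pos":[-168,-199,120],"spin":0,"claw":0}]';python3 -m jog '[{"delta_pos":[0,0,0],"spin":0,"claw":0},{"delta_pos":[0,0,0],"spin":0,"claw":0}]'; python3 -c "
from h import *;P=eyes.camera_params('wrist');cv2.imwrite('pics/w3.png',eyes.grab_frame('wrist'));print(P);print(bot.observe()['position'])
q=np.array([.47,-.089,.087]);c=R.from_euler('xyz',P['attitude']).inv().apply(q-P['origin']); print(P['cx']-P['fx']*c[0]/c[2],P['cy']+P['fy']*c[1]/c[2])"
```

```text
clock: 6.3
position: [0.4685, -0.0904, 0.1795]
tool_rot: [3.139, -0.001, 1.7]
force: [0.7, -1.8, 0.7]
grip_width: 0.0853
clock: 6.5
position: [0.4683, -0.0911, 0.18]
tool_rot: [3.139, -0.001, 1.698]
force: [0.8, 0.3, 0.8]
grip_width: 0.0857
{'fx': 299.20711404831843, 'fy': 299.20711404831843, 'cx': 253.7182580949679, 'cy': 190.06588509794003, 'origin': array([ 0.46022394, -0.02420553,  0.32249671]), 'attitude': array([-0.27250547, -0.00305972,  0.12628416])}
[ 0.46903212 -0.09019003  0.17981278]
254.71814071977198 189.70925378903704
```

View pics/w3.png

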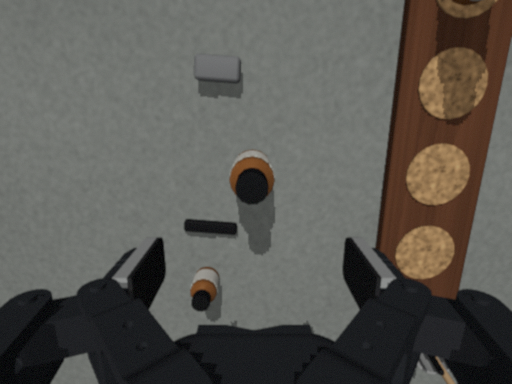

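```bash
python3 -m jog '[{"delta_pos":[0,3,-45],"spin":0,"claw":0},{"delta_pos":[0,3,-90],"spin":0,"claw":0},{"delta_pos":[0,3,-130],"spin":0,"claw":0},{"delta_pos":[0,3,-150],"spin":0,"claw":0},{"delta_pos":[0,3,-158],"spin":0,"claw":0},{"delta_pos":[0,3,-158],"spin":0,"claw":0},{"delta_pos":[0,3,-158],"spin":0,"claw":1},{"delta_pos":[0,3,-158],"spin":0,"claw":1}]' 40; python3 -m jog '[{"delta_pos":[0,0,0],"spin":0,"claw":1},{"delta_pos":[0,0,0],"spin":0,"claw":1},{"delta_pos":[0,0,0],"spin":0,"claw":1},{"delta_pos":[0,0,0],"spin":0,"claw":1},{"delta_pos":[0,0,0],"spin":0,"claw":1},{"delta_pos":[0,0,0],"spin":0,"claw":1}]'; python3 - <<'E'
from h import *
P={'fx': 299.20711404831843, 'fy': 299.20711404831843, 'cx': 253.7182580949679, 'cy': 190.06588509794003, 'origin': np.array([0.46022394, -0.02420553,  0.32249671]), 'attitude': np.array([-0.27250547, -0.00305972,  0.12628416])}
for u,v in((454,82),(438,174),(425,251)):print(px2w('',u,v,.018,P))
E
```

```text
clock: 7.35
position: [0.4699, -0.087, 0.0229]
tool_rot: [3.137, -0.001, 1.7]
force: [-0.0, 0.6, 0.4]
grip_width: 0.0589
clock: 7.95
position: [0.4705, -0.0868, 0.0241]
tool_rot: [3.135, -0.001, 1.7]
force: [-2.4, 1.4, 16.0]
grip_width: 0.0415
[0.64936566 0.02263477 0.018     ]
[ 0.6603829 -0.0671969  0.018    ]
[ 0.67158379 -0.15491045  0.018     ]
```

```bash
python3 -m jog '[{"delta_pos":[0,0,30],"spin":0,"claw":1},{"delta_pos":[0,0,58],"spin":0,"claw":1},{"delta_pos":[35,21,58],"spin":0,"claw":1},{"delta_pos":[70,42,58],"spin":0,"claw":1},{"delta_pos":[105,63,58],"spin":0,"claw":1},{"delta_pos":[140,84,58],"spin":0,"claw":1},{"delta_pos":[165,100,58],"spin":0,"claw":1},{"delta_pos":[179,108,54],"spin":0,"claw":1}]';  python3 -m jog '[{"delta_pos":[0,0,-10],"spin":0,"claw":1},{"delta_pos":[0,0,-20],"spin":0,"claw":1},{"delta_pos":[0,0,-28],"spin":0,"claw":1},{"delta_pos":[0,0,-32],"spin":0,"claw":1},{"delta_pos":[0,0,-32],"spin":0,"claw":1},{"delta_pos":[0,0,-32],"spin":0,"claw":1}]'
```

```text
clock: 8.75
position: [0.6516, 0.0236, 0.0788]
tool_rot: [3.133, -0.002, 1.702]
force: [-1.8, -0.1, -1.7]
grip_width: 0.0408
clock: 9.35
position: [0.6516, 0.0232, 0.0471]
tool_rot: [3.133, -0.002, 1.702]
force: [0.0, -0.4, -1.7]
grip_width: 0.041
```

Correct by (-2,-2) and down ~4.5 mm, then release.

```bash
python3 -m jog '[{"delta_pos":[-2,-2,-1],"spin":0,"claw":1},{"delta_pos":[-2,-2,-3],"spin":0,"claw":1},{"delta_pos":[-2,-2,-4.5],"spin":0,"claw":1},{"delta_pos":[-2,-2,-4.5],"spin":0,"claw":1},{"delta_pos":[-2,-2,-4.5],"spin":0,"claw":1}]';  python3 -m jog '[{"delta_pos":[0,0,0],"spin":0,"claw":0.3},{"delta_pos":[0,0,0],"spin":0,"claw":0.2},{"delta_pos":[0,0,0],"spin":0,"claw":0.1},{"delta_pos":[0,0,0],"spin":0,"claw":0},{"delta_pos":[0,0,0],"spin":0,"claw":0}]'
```

```text
clock: 9.85
position: [0.6495, 0.0213, 0.0425]
tool_rot: [3.133, -0.002, 1.702]
force: [-0.7, -0.0, -1.3]
grip_width: 0.041
clock: 10.35
position: [0.6496, 0.0213, 0.0426]
tool_rot: [3.133, -0.002, 1.702]
force: [-0.1, -0.6, 0.2]
grip_width: 0.0854
```

```bash
python3 -m jog '[{"delta_pos":[0,0,40],"spin":0,"claw":0},{"delta_pos":[0,0,85],"spin":0,"claw":0},{"delta_pos":[-10,-12,115],"spin":0,"claw":0},{"delta_pos":[-40,-45,120],"spin":0,"claw":0},{"delta_pos":[-70,-80,120],"spin":0,"claw":0},{"delta_pos":[-100,-115,120],"spin":0,"claw":0},{"delta_pos":[-130,-150,120],"spin":0,"claw":0},{"delta_pos":[-160,-185,120],"spin":0,"claw":0}]';python3 -m jog '[{"delta_pos":[-30,-35,-5],"spin":0,"claw":0},{"delta_pos":[-50,-57,-15],"spin":0,"claw":0},{"delta_pos":[-58,-65,-25],"spin":0,"claw":0},{"delta_pos":[-58,-65,-25],"spin":0,"claw":0},{"delta_pos":[-58,-65,-25],"spin":0,"claw":0}]'; python3 -c "
from h import *;P=eyes.camera_params('wrist');cv2.imwrite('pics/w4.png',eyes.grab_frame('wrist'));print(P);print(bot.observe()['position'])
q=np.array([.4316,-.229,.052]);c=R.from_euler('xyz',P['attitude']).inv().apply(q-P['origin']); print(P['cx']-P['fx']*c[0]/c[2],P['cy']+P['fy']*c[1]/c[2])"
```

```text
clock: 11.15
position: [0.4882, -0.1649, 0.1628]
tool_rot: [3.132, -0.002, 1.702]
force: [0.9, -1.2, 0.0]
grip_width: 0.0853
clock: 11.65
position: [0.4307, -0.2296, 0.138]
tool_rot: [3.132, -0.002, 1.702]
force: [0.9, 0.1, -0.8]
grip_width: 0.0856
{'fx': 299.20711404831843, 'fy': 299.20711404831843, 'cx': 253.7182580949679, 'cy': 190.06588509794003, 'origin': array([ 0.42137261, -0.16290189,  0.280574  ]), 'attitude': array([-0.27223133, -0.0095284 ,  0.1306217 ])}
[ 0.43103106 -0.22929985  0.13813747]
252.90530279175843 193.7651490930652
```

View pics/w4.png

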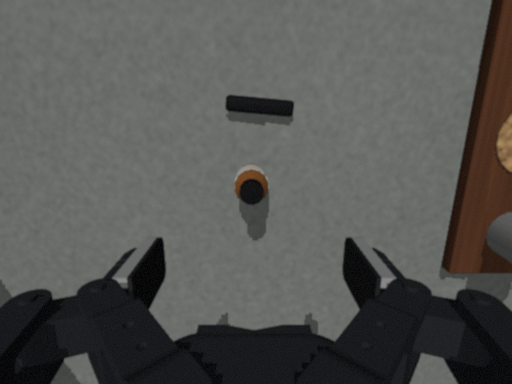

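```bash
python3 -m jog '[{"delta_pos":[0,1,-40],"spin":0,"claw":0},{"delta_pos":[0,1,-80],"spin":0,"claw":0},{"delta_pos":[0,1,-110],"spin":0,"claw":0},{"delta_pos":[0,1,-124],"spin":0,"claw":0},{"delta_pos":[0,1,-130],"spin":0,"claw":0},{"delta_pos":[0,1,-130],"spin":0,"claw":0},{"delta_pos":[0,1,-130],"spin":0,"claw":1},{"delta_pos":[0,1,-130],"spin":0,"claw":1}]' 30; python3 -m jog '[{"delta_pos":[0,0,0],"spin":0,"claw":1},{"delta_pos":[0,0,0],"spin":0,"claw":1},{"delta_pos":[0,0,0],"spin":0,"claw":1},{"delta_pos":[0,0,0],"spin":0,"claw":1},{"delta_pos":[0,0,0],"spin":0,"claw":1},{"delta_pos":[0,0,0],"spin":0,"claw":1},{"delta_pos":[0,0,0],"spin":0,"claw":1}]'
```

```text
clock: 12.5
position: [0.4318, -0.2283, 0.0091]
tool_rot: [3.13, -0.001, 1.703]
force: [0.2, 0.5, 0.1]
grip_width: 0.0592
clock: 13.2
position: [0.4322, -0.2284, 0.0098]
tool_rot: [3.129, -0.001, 1.703]
force: [-2.5, 0.8, 13.0]
grip_width: 0.0295
```

```bash
python3 -m jog '[{"delta_pos":[0,0,40],"spin":0,"claw":1},{"delta_pos":[10,3,70],"spin":0,"claw":1},{"delta_pos":[50,15,70],"spin":0,"claw":1},{"delta_pos":[92,28,70],"spin":0,"claw":1},{"delta_pos":[134,40,70],"spin":0,"claw":1},{"delta_pos":[176,53,70],"spin":0,"claw":1},{"delta_pos":[218,65,70],"spin":0,"claw":1},{"delta_pos":[239,71,65],"spin":0,"claw":1}]';  python3 -m jog '[{"delta_pos":[0,0,-10],"spin":0,"claw":1},{"delta_pos":[0,0,-20],"spin":0,"claw":1},{"delta_pos":[0,0,-30],"spin":0,"claw":1},{"delta_pos":[0,0,-38],"spin":0,"claw":1},{"delta_pos":[0,0,-42],"spin":0,"claw":1},{"delta_pos":[0,0,-42],"spin":0,"claw":1},{"delta_pos":[0,0,-42],"spin":0,"claw":1}]'
```

```text
clock: 14.0
position: [0.6746, -0.1551, 0.0752]
tool_rot: [3.127, -0.001, 1.706]
force: [-0.4, -0.1, 0.2]
grip_width: 0.0287
clock: 14.7
position: [0.6746, -0.1553, 0.0336]
tool_rot: [3.127, -0.001, 1.706]
force: [-0.2, -0.4, -0.2]
grip_width: 0.029
```

```bash
python3 -m jog '[{"delta_pos":[-2,-1.5,-2],"spin":0,"claw":1},{"delta_pos":[-2,-1.5,-4],"spin":0,"claw":1},{"delta_pos":[-2,-1.5,-5.5],"spin":0,"claw":1},{"delta_pos":[-2,-1.5,-5.5],"spin":0,"claw":1},{"delta_pos":[-2,-1.5,-5.5],"spin":0,"claw":1}]';  python3 -m jog '[{"delta_pos":[0,0,0],"spin":0,"claw":0.4},{"delta_pos":[0,0,0],"spin":0,"claw":0.3},{"delta_pos":[0,0,0],"spin":0,"claw":0.2},{"delta_pos":[0,0,0],"spin":0,"claw":0.1},{"delta_pos":[0,0,0],"spin":0,"claw":0},{"delta_pos":[0,0,0],"spin":0,"claw":0}]'
```

```text
clock: 15.2
position: [0.6726, -0.1568, 0.0281]
tool_rot: [3.127, -0.001, 1.706]
force: [0.0, 0.3, 0.1]
grip_width: 0.029
clock: 15.8
position: [0.6726, -0.1569, 0.0281]
tool_rot: [3.127, -0.001, 1.706]
force: [-0.2, 0.7, -0.7]
grip_width: 0.0854
```

```bash
python3 -m jog '[{"delta_pos":[0,0,45],"spin":0,"claw":0},{"delta_pos":[0,0,90],"spin":0,"claw":0},{"delta_pos":[-10,0,130],"spin":0,"claw":0},{"delta_pos":[-40,20,140],"spin":0,"claw":0},{"delta_pos":[-75,50,140],"spin":0,"claw":0},{"delta_pos":[-105,85,140],"spin":0,"claw":0},{"delta_pos":[-130,125,140],"spin":0,"claw":0},{"delta_pos":[-155,165,140],"spin":0,"claw":0}]';python3 -m jog '[{"delta_pos":[-18,40,0],"spin":0,"claw":0},{"delta_pos":[-36,80,0],"spin":0,"claw":0},{"delta_pos":[-54,120,0],"spin":0,"claw":0},{"delta_pos":[-72,160,0],"spin":0,"claw":0},{"delta_pos":[-84,195,-10],"spin":0,"claw":0},{"delta_pos":[-87,216,-20],"spin":0,"claw":0},{"delta_pos":[-87,216,-20],"spin":0,"claw":0},{"delta_pos":[-87,216,-20],"spin":0,"claw":0}]'; python3 -c "
from h import *;P=eyes.camera_params('wrist');cv2.imwrite('pics/w5.png',eyes.grab_frame('wrist'));cv2.imwrite('pics/top1.png',eyes.grab_frame('top'));print(bot.observe()['position'])
q=np.array([.4295,.224,.069]);c=R.from_euler('xyz',P['attitude']).inv().apply(q-P['origin']); print(P['cx']-P['fx']*c[0]/c[2],P['cy']+P['fy']*c[1]/c[2])"
```

```text
clock: 16.6
position: [0.5164, 0.0093, 0.1683]
tool_rot: [3.126, -0.001, 1.705]
force: [2.0, 0.5, 0.0]
grip_width: 0.0855
clock: 17.4
position: [0.4296, 0.2248, 0.1481]
tool_rot: [3.126, -0.0, 1.705]
force: [-0.5, 0.1, 0.3]
grip_width: 0.0859
[0.42998636 0.22412968 0.14846785]
250.81962266531394 197.71290525803425
```

View pics/w5.png

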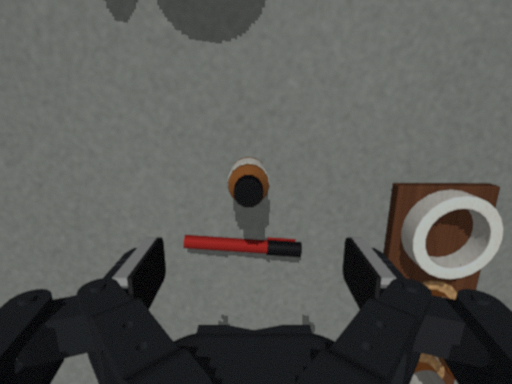

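```bash
python3 -m jog '[{"delta_pos":[-2,2,-40],"spin":0,"claw":0},{"delta_pos":[-2,2,-80],"spin":0,"claw":0},{"delta_pos":[-2,2,-112],"spin":0,"claw":0},{"delta_pos":[-2,2,-128],"spin":0,"claw":0},{"delta_pos":[-2,2,-134],"spin":0,"claw":0},{"delta_pos":[-2,2,-134],"spin":0,"claw":0},{"delta_pos":[-2,2,-134],"spin":0,"claw":1},{"delta_pos":[-2,2,-134],"spin":0,"claw":1}]' 30; python3 -m jog '[{"delta_pos":[0,0,0],"spin":0,"claw":1},{"delta_pos":[0,0,0],"spin":0,"claw":1},{"delta_pos":[0,0,0],"spin":0,"claw":1},{"delta_pos":[0,0,0],"spin":0,"claw":1},{"delta_pos":[0,0,0],"spin":0,"claw":1},{"delta_pos":[0,0,0],"spin":0,"claw":1},{"delta_pos":[0,0,0],"spin":0,"claw":1}]'
```

```text
clock: 18.3
position: [0.4285, 0.2264, 0.0155]
tool_rot: [3.124, -0.001, 1.703]
force: [0.5, 0.8, 1.0]
grip_width: 0.0593
clock: 19.0
position: [0.4289, 0.2267, 0.0164]
tool_rot: [3.123, -0.002, 1.703]
force: [-2.8, -1.2, 16.7]
grip_width: 0.0354
```

View pics/top1.png

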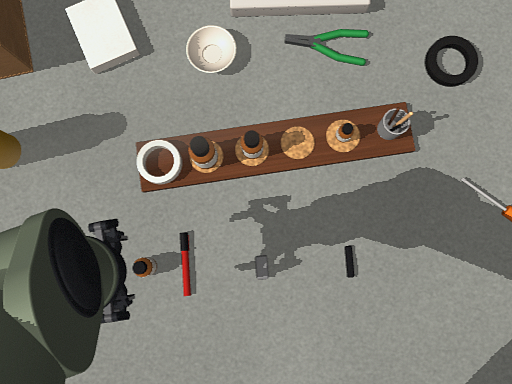

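```bash
python3 -m jog '[{"delta_pos":[0,0,40],"spin":0,"claw":1},{"delta_pos":[0,-15,75],"spin":0,"claw":1},{"delta_pos":[10,-60,80],"spin":0,"claw":1},{"delta_pos":[20,-107,80],"spin":0,"claw":1},{"delta_pos":[30,-154,80],"spin":0,"claw":1},{"delta_pos":[40,-201,80],"spin":0,"claw":1},{"delta_pos":[55,-246,80],"spin":0,"claw":1},{"delta_pos":[80,-285,80],"spin":0,"claw":1}]';  python3 -m jog '[{"delta_pos":[20,-10,0],"spin":0,"claw":1},{"delta_pos":[60,-10,0],"spin":0,"claw":1},{"delta_pos":[100,-10,0],"spin":0,"claw":1},{"delta_pos":[135,-10,0],"spin":0,"claw":1},{"delta_pos":[150,-10,-10],"spin":0,"claw":1},{"delta_pos":[150,-10,-30],"spin":0,"claw":1},{"delta_pos":[150,-10,-45],"spin":0,"claw":1},{"delta_pos":[150,-10,-45],"spin":0,"claw":1}]'
```

```text
clock: 19.8
position: [0.5084, -0.0607, 0.0969]
tool_rot: [3.124, -0.002, 1.702]
force: [1.0, 1.7, -0.0]
grip_width: 0.0345
clock: 20.6
position: [0.6569, -0.0705, 0.05]
tool_rot: [3.127, -0.003, 1.702]
force: [-0.5, 0.2, -0.8]
grip_width: 0.0348
```

```bash
python3 -m jog '[{"delta_pos":[4,2.5,-5],"spin":0,"claw":1},{"delta_pos":[4,2.5,-10],"spin":0,"claw":1},{"delta_pos":[4,2.5,-14],"spin":0,"claw":1},{"delta_pos":[4,2.5,-15.5],"spin":0,"claw":1},{"delta_pos":[4,2.5,-15.5],"spin":0,"claw":1},{"delta_pos":[4,2.5,-15.5],"spin":0,"claw":1}]';  python3 -m jog '[{"delta_pos":[0,0,0],"spin":0,"claw":0.4},{"delta_pos":[0,0,0],"spin":0,"claw":0.3},{"delta_pos":[0,0,0],"spin":0,"claw":0.2},{"delta_pos":[0,0,0],"spin":0,"claw":0.1},{"delta_pos":[0,0,0],"spin":0,"claw":0},{"delta_pos":[0,0,0],"spin":0,"claw":0}]'
python3 -m jog '[{"delta_pos":[0,0,40],"spin":0,"claw":0},{"delta_pos":[0,0,80],"spin":0,"claw":0},{"delta_pos":[0,0,125],"spin":0,"claw":0},{"delta_pos":[-30,0,150],"spin":0,"claw":0},{"delta_pos":[-75,0,155],"spin":0,"claw":0},{"delta_pos":[-120,0,160],"spin":0,"claw":0},{"delta_pos":[-165,0,160],"spin":0,"claw":0},{"delta_pos":[-210,0,160],"spin":0,"claw":0}]'
python3 -m jog '[{"delta_pos":[0,50,0],"spin":0,"claw":0},{"delta_pos":[0,100,0],"spin":0,"claw":0},{"delta_pos":[0,150,0],"spin":0,"claw":0},{"delta_pos":[0,200,0],"spin":0,"claw":0},{"delta_pos":[0,250,0],"spin":0,"claw":0},{"delta_pos":[0,290,0],"spin":0,"claw":0},{"delta_pos":[0,290,0],"spin":0,"claw":0}]'
python3 - <<'E'
from h import *
im=eyes.grab_frame('top');sc=eyes.grab_frame('scene')
cv2.imwrite('pics/fin.png',np.vstack([cv2.resize(im[95:195,130:420],(780,269)),cv2.resize(sc[150:310,80:390],(640,330))[:, :].copy() if 0 else cv2.copyMakeBorder(cv2.resize(sc[150:310,80:390],(636,328)),0,0,0,144,0)]))
for n,h,r,u,v,t in(("a",.052,.015,347,129,(.6723,-.1567)),("b",.069,.018,300,137,(.661,-.068)),("c",.087,.021,252,138,(.6497,.0212)),("d",.106,.024,200,146,(.6383,.1102))):
    w=(im[v-15:v+16,u-15:u+16].max(2)<50).astype(np.uint8)
    k,l,s,c=cv2.connectedComponentsWithStats(w);j=1+np.argmax(s[1:,4]);c=c[j]+[u-15,v-15]
    p=px2w('top',*c,.018+h)[:2];print(n,c.round(1),s[j][2:],p.round(4),'off mm',((p-t)*1e3).round(1))
E
```

```text
clock: 21.2
position: [0.6609, -0.0682, 0.0347]
tool_rot: [3.127, -0.003, 1.702]
force: [-0.8, -0.8, -1.0]
grip_width: 0.0349
clock: 21.8
position: [0.661, -0.0682, 0.0347]
tool_rot: [3.127, -0.003, 1.702]
force: [0.7, -0.7, 0.1]
grip_width: 0.0855
clock: 22.6
position: [0.4491, -0.0681, 0.1948]
tool_rot: [3.126, -0.003, 1.702]
force: [0.8, 0.4, 0.3]
grip_width: 0.0856
clock: 23.3
position: [0.4483, 0.2275, 0.1946]
tool_rot: [3.126, -0.004, 1.709]
force: [0.6, -0.4, 0.1]
grip_width: 0.0854
a [347.  128.2] [11 11 91] [ 0.6733 -0.1574] off mm [ 1.  -0.7]
b [299.5 133.9] [ 13  14 134] [ 0.6604 -0.0682] off mm [-0.6 -0.2]
c [251.6 139.4] [ 14  17 176] [0.6478 0.018 ] off mm [-1.9 -3.2]
d [201.7 151.4] [17 14 89] [0.6241 0.1036] off mm [-14.2  -6.6]
```

View pics/fin.png

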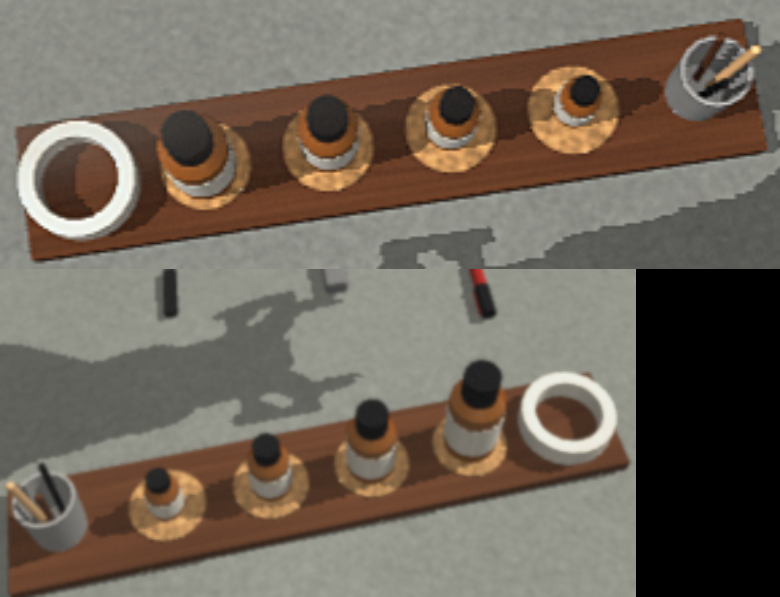

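```bash
python3 - <<'E'
from h import *
im=eyes.grab_frame('top');u,v=200,146
for t in(60,70,80):
    k,l,s,c=cv2.connectedComponentsWithStats((im[v-16:v+13,u-16:u+17].max(2)<t).astype(np.uint8));j=1+np.argmax(s[1:,4]);c=c[j]+[u-16,v-16]
    print(t,c,s[j],(px2w('top',*c,.121)[:2]-[.6383,.1102])*1e3)
E
```

```text
60 [200.16810345 147.29741379] [  6   6  19  21 232] [-6.30482048 -3.63263512]
70 [199.40802676 146.04013378] [  6   6  19  21 299] [-4.06118161 -2.33268046]
80 [199.34294872 146.00320513] [  6   6  20  21 312] [-3.993493   -2.22064318]
```

```bash
python3 -c "
from workcell import bot;print(bot.observe()['clock'],bot.job_done())"
```

```text
the job is handed in; nothing more can be done
23.45 None
```

All four bottles are on the cork spots in order of height, with the shortest next to the brush cup and the tallest next to the tape roll. I handed the job in at 23.5 s. No verdict came back.

- **Position:** the last top-camera check puts the three shorter bottles within about 4 mm of their spot centres. The tallest is about 4–5 mm off, against the 12 mm allowed.
- **Disagreement:** my first automatic reading for the tallest bottle said 14 mm off, because lighting hid part of its cap. Repeating it with looser thresholds found the whole cap and gave the 4–5 mm figure. The pictures from both cameras agree, showing it upright and centred on its spot.
- **Upright and clear:** all four look upright, though I did not measure their tilt. The gripper is open and well clear of everything. The largest contact force seen was about 17 N, while closing on a bottle.

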